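Back the reel winder's ratchet off by one notch

TASK

The hand-cranked reel winder has been wound one notch too far. Push the red-knobbed lever over to the left so that the pawl lifts out of the ratchet wheel and stays thrown back, push the crank backward (its top goes left, anticlockwise as seen from the crank side) by exactly one notch, then push the lever back to the right so that the pawl drops fully into the new notch and locks the wheel. Only push with the fingers, without gripping or forcing anything; do not wind the wheel forward or past that one notch, and leave the things lying round the winder where they are.

Things in the scene. Friction and masses are not known exactly. Their poses are not given: they have to be found in the camera images.
- winder: The reel winder, fixed: green steel foot 150 x 170 mm, an upright plate 167 mm high across it. Origin: centre of the foot's underside, below the plate's front face. x points from the crank side to the reel side (yaw within 0.4 rad), y left, z up. In front of the plate: ratchet wheel (12 teeth, radius 48 mm), brass pawl at its upper left, crank; behind: a 150 mm reel on the same shaft.
- wheel_axis (a point): Point on the horizontal axis of wheel, crank and reel, which runs along the winder's x: in winder coordinates (0, 0, 95) mm. Fixed.
- crank_grip (a point): Middle of the black crank grip, a round bar 17 mm thick, 50 mm long, along the winder's x (x -78 to -28 mm), 45 mm from the axis. Starts near the top, at about (-55, -12, 138) mm in winder coordinates (x, y, z); one notch back brings it to (-55, +12, 138). The crank arm lies at x -28 to -22 mm. 2 to 4 N sideways moves it once the pawl is out.
- pawl_pivot (a point): Pivot of the pawl, fixed: in winder coordinates (-11, 52, 143) mm. The pawl swings about this point on an axis along the winder's x.
- pawl_knob (a point): Centre of the red ball (17 mm) on the pawl's lever (7 mm rod), 52 mm from the pivot. Pawl down: lever leans right, ball at about (-29, 24, 187) mm in winder coordinates. Thrown back: lever leans left on its stop, ball at about (-29, 80, 187) mm. Moves in an arc about the pivot, rising to 195 mm between. Pushed sideways with under 2 N.
- pawl (a joint): Angle of the pawl, rad: 0 = down in the teeth (lever leaning right), growing as the lever goes left, 1.12 = thrown back on its stop. No spring: by its weight it falls into the teeth from below about 0.65 and back onto its stop from above about 0.9. Down, it blocks the wheel backward. It reads 0.1 or more when it sits on a tooth instead of in a notch.
- wheel (a joint): Angle of ratchet wheel, crank and reel, rad: 0 (within 0.03) at the start, growing backward (anticlockwise seen from the crank side, top to the left); one notch = 0.524. Stays where it is left (friction 0.1 N m). In a notch it has about 0.1 rad of backward play before a tooth meets the pawl.
- label_carton: Bystander: small loose brown carton, 46 x 70 x 32 mm. Origin at the centre of its underside.
- amber_tape: Bystander: loose roll of amber tape lying flat, 66 x 70 x 19 mm. Origin at the centre of its underside.
- blue_board: Bystander: small loose blue circuit board, 44 x 62 x 16 mm. Origin at the centre of its underside.
- cutters: Bystander: loose blue-handled side cutters lying flat, 50 x 130 x 12 mm. Origin at the centre of their underside.

How it is judged:
By the outcome, as a careful person would: the job done as asked, in the order asked, and still so for the second after the job is handed in, with the robot touching nothing.
It also fails if it takes over 48 s, if anything falls off the work surface, if the arm or the gripper's body presses on something with over 40 N, if the wrist force passes 120 N, or if a joint passes its speed limit or range.

ROBOT

A 7-joint arm with a two-finger parallel gripper is mounted at the origin on a cart in front of the work surface, level with it; the furniture and walls round the work are solid. World frame = base frame: x ahead of the robot, y to its left, z up, the work surface at z = 0. Lengths are in m, angles in rad, forces in N, time in s.
With the tool pointing down it reaches from about 0.35 to 0.9 m from the base axis. Payload 8.1 kg.
Tool frame: the origin (TCP) lies at the centre of the arm's flange, where the gripper is bolted on; the fingertips stand 173 mm ahead of it and the grasp point (between the pads) lies 155 mm ahead of it; z points along the fingers, y is the line along which they close (so a half turn about z gives the same grasp; the last joint's range is limited). The gripper opens to 85 mm and grips with 20 to 120 N. Pads are 22 mm wide; open, the fingers measure 114 mm over their backs; the gripper's body (76 mm by 85 mm) begins 54 mm behind the grasp point. The pads swing forward as they close: fully open they stand 13 mm farther back than shut.
Start: joints at [-1.364, 0.434, 0.025, 1.573, -0.012, 1.134, -0.075], TCP at [0.191, 0.595, 0.405] pointing down, gripper open.
Joint ranges: [-2.62, 2.62], [-0.44, 2.09], [-1.27, 1.32], [0.08, 2.57], [-1.32, 4.46], [0.12, 2], [-2.74, 2.74]. Speed limits (rad/s): [2.22, 2.22, 3.01, 3.01, 3.14, 3.14, 3.14].

INTERFACE

Orientations are given as a rotation vector (axis times angle).
In Python, from station import * gives the robot as it stands.
- The arm moves only by the tool arm_command, never from a script. Its argument "deltas" is a list of rows, each an object of numbers: "x", "y", "z": the shift along the tool's x, y, z each as a share of 250 mm, from -1 to 1; "wx", "wy", "wz": the turn, a rotation vector about the tool's x, y, z each as a share of 30 degrees, from -1 to 1; "claw": the opening, from 0 (shut) to 1 (fully open). In form: [{"x": .., "y": .., "z": .., "wx": .., "wy": .., "wz": .., "claw": ..}, ...]. A call has 1 to 12 rows; each row is the pose to reach, as a shift and turn from the pose commanded when the call began, along the tool's axes at that moment; what a row does not reach only later rows make up. A row lasts 1/12 s, in which the tool goes at most 41.7 mm and 7.16 degrees, less where a joint would pass 70% of its speed; a pose out of reach is approached as far as the arm can. A call with a number of a shift or a turn outside -1 to 1 is refused whole. A call with a gripper value outside its range is refused whole. The fingers move at their own pace and stop on an object; "grip_force" is the grip in N (left out, the last holds). Time passes only in rows, so rows that repeat a pose let the fingers close. It gives the time, the measured TCP pose, the force, the opening and the grip force at its end, in the units of the state.
- sense(): the state, without advancing time (a new reading comes with each control period).
- grab_frame(name): name is "side" or "top" or "wrist"; returns a dict with "pixels" (480x640x3 uint8, red, green, blue), "fx", "fy", "cx", "cy" (pixels), "eye" and "orientation" of the camera in the world. Camera axes: x right, y up, looking along -z (the intrinsics and any distortion apply to the point x, -y, -z); pixel columns grow to the right and rows downward; lengths in m; the calibration is good to about 2 mm. A picture is of the moment at which its call begins. There is no depth.
- job_done(): hands the job in; it is judged then, once.
Trained networks look in the newest picture that a camera, given by its name, has taken for a name from the list of things; names that differ only in an ending like _2 or _b are one class to them, and where a whole thing is asked for, a point or a joint stands for the part that bears it (a point fixed in the world has none). Each returns a list of dicts, best first, with "score" (0 to 1); they miss things now and then, are a little off and sometimes report something else, mostly with a low value. They report only what shows in the picture. A call takes as long as a camera call.
- find_in(camera, thing): "location" ([x, y, z] in m, in world coordinates, good to about 4 mm: the middle of the surface that is visible of it).
- spot_point(camera, thing): "location" ([x, y, z] in m, in world coordinates, good to about 4 mm: a listed point, or the origin of a listed thing).
The state is a dict: "t": time; "joint_pos": joint angles; "dq": joint speeds; "tau": joint torques, N m; "ee_pos": TCP position; "tcp_rot": TCP orientation; "force": force on the tool from outside, world axes, zero at the start; "torque": the same for the moment, N m; "width": finger opening in m; "grip_force": force on a finger pad.
Only numpy, scipy, OpenCV 4.12 (cv2) and the standard library are available. Lean on these libraries where they do the work, as an engineer would, in place of code of your own. Each camera call takes 0.05 s, during which the arm holds its last target. There are 200 camera calls.

## Working session

There is one attempt and no reset: what is moved stays moved. The work goes in short steps, Python scripts to look and compute and a tool call to move; the robot and the scene stay as the last step left them, time stands still between calls to the robot, and variables do not carry over. Pictures are saved under pics/ and viewed, at most 10 in all, crops included, and the job is handed in when it is done.

Besides the shell and the picture viewer there is one more tool, called after "Call:" by a JSON object that holds its "op" and its "data". arm_command: Moves the arm, as the interface text tells. Its arguments: {"type":"object","properties":{"deltas":{"type":"array"},"grip_force":{"type":"number"}},"required":["deltas"]}

```bash
mkdir -p pics; python3 - <<'E'
from station import *
import cv2
s=sense(); print(s['t'],s['ee_pos'],s['tcp_rot'],s['width'])
for c in ("side","top"):
    f=grab_frame(c); cv2.imwrite(f"pics/{c}0.png",cv2.cvtColor(f["pixels"],cv2.COLOR_RGB2BGR))
    print(c,f["eye"],f["orientation"],f["fx"],[k for k in f])
    for n in ("winder","wheel_axis","crank_grip","pawl_pivot","pawl_knob","label_carton","amber_tape","blue_board","cutters"):
        r=spot_point(c,n)[:2]; print(n,[(round(q["score"],2),[round(v,4) for v in q["location"]]) for q in r])
E
```

```text
0.0 [0.19046614 0.59502023 0.40391061] [-4.84685124e-01 -3.10384827e+00  2.53456245e-03] 0.08537528669641567
side [ 0.29721797 -0.70246121  0.71644963] [ 0.91951927 -0.12177408 -0.19718555] 566.8003877627236 ['pixels', 'fx', 'fy', 'cx', 'cy', 'eye', 'orientation']
winder [(0.82, [0.5351, 0.1224, 0.0019])]
wheel_axis [(0.84, [0.5336, 0.1182, 0.0941])]
crank_grip [(0.57, [0.4836, 0.0918, 0.1384])]
pawl_pivot [(0.83, [0.5063, 0.1645, 0.1441])]
pawl_knob [(0.64, [0.5007, 0.1319, 0.1829])]
label_carton [(0.89, [0.4824, 0.2666, -0.0001])]
amber_tape [(0.59, [0.6088, -0.0138, -0.0011])]
blue_board [(0.56, [0.3819, 0.1657, -0.0029])]
cutters [(0.65, [0.4407, 0.0074, -0.0014])]
top [0.40675471 0.0868144  1.06039454] [ 0.08568622 -0.08454106 -1.56146542] 480.5523579508105 ['pixels', 'fx', 'fy', 'cx', 'cy', 'eye', 'orientation']
winder [(0.62, [0.535, 0.1202, 0.0008])]
wheel_axis [(0.76, [0.5376, 0.1205, 0.0933]), (0.6, [0.4872, 0.0881, 0.1381])]
crank_grip [(0.55, [0.488, 0.0919, 0.1387]), (0.21, [0.5055, 0.1662, 0.142])]
pawl_pivot [(0.87, [0.5067, 0.1644, 0.1404])]
pawl_knob [(0.45, [0.4997, 0.1314, 0.1846])]
label_carton [(0.97, [0.4855, 0.2656, 0.0039])]
amber_tape [(0.74, [0.6127, -0.0177, 0.002]), (0.31, [0.507, 0.1661, 0.1436])]
blue_board [(0.84, [0.3843, 0.1662, -0.0046]), (0.22, [0.5372, 0.1201, 0.0927])]
cutters [(0.95, [0.4416, 0.0042, -0.003])]
```

View pictures.

View pics/side0.png

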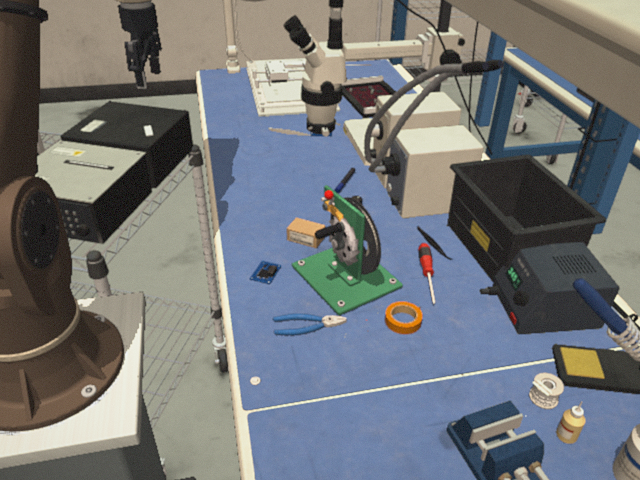

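View pics/top0.png

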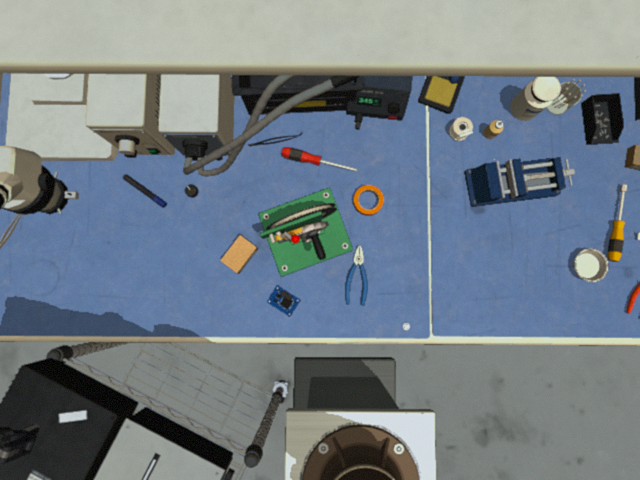

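```bash
cat > h.py <<'E'
import numpy as np
from scipy.optimize import least_squares
from scipy.spatial.transform import Rotation as R
L={'w':(0,0,0),'a':(0,0,95),'g':(-55,-12,138),'p':(-11,52,143),'k':(-29,24,187)}
M=[('w',.5351,.1224,.0019),('w',.535,.1202,.0008),('a',.5336,.1182,.0941),('a',.5376,.1205,.0933),('g',.4836,.0918,.1384),('g',.488,.0919,.1387),('p',.5063,.1645,.1441),('p',.5067,.1644,.1404),('k',.5007,.1319,.1829),('k',.4997,.1314,.1846)]
def tw(p,P): c,s=np.cos(p[2]),np.sin(p[2]); P=np.array(P)/1e3; return np.array([p[0]+c*P[0]-s*P[1],p[1]+s*P[0]+c*P[1],P[2]])
sol=least_squares(lambda p:np.concatenate([tw(p,L[m[0]])[:2]-m[1:3] for m in M]),[.535,.12,.35])
E
python3 - <<'E'
from h import *
p=sol.x;print(p,np.abs(sol.fun).max())
for k in L:print(k,tw(p,L[k]).round(4))
from station import *
print(R.from_rotvec(sense()['tcp_rot']).as_matrix().round(3))
E
```

```text
[0.53478806 0.11990102 0.33603152] 0.0032210864195744704
w [0.5348 0.1199 0.    ]
a [0.5348 0.1199 0.095 ]
g [0.4868 0.0904 0.138 ]
p [0.5073 0.1654 0.143 ]
k [0.4995 0.133  0.187 ]
[[-0.952  0.305  0.   ]
 [ 0.305  0.952 -0.   ]
 [-0.     0.    -1.   ]]
```

Both pictures agree with the networks. In the side picture the red knob is at (327,195), the black grip at (328,231), and the winder is free to reach from above. In the top picture the knob is at (295,238) and the grip at (318,245). I'll move over it with the fingers shut, in two legs.

Call:
{"op": "arm_command", "data": {"deltas": [{"x": -0.1,"y": -0.08,"wz": 0.1,"claw": 0},{"x": -0.22,"y": -0.18,"wz": 0.22,"claw": 0},{"x": -0.34,"y": -0.28,"wz": 0.33,"claw": 0},{"x": -0.46,"y": -0.38,"wz": 0.45,"claw": 0},{"x": -0.58,"y": -0.48,"wz": 0.57,"claw": 0},{"x": -0.7,"y": -0.58,"wz": 0.69,"claw": 0},{"x": -0.82,"y": -0.67,"wz": 0.8,"claw": 0},{"x": -0.906,"y": -0.744,"wz": 0.882,"claw": 0},{"x": -0.906,"y": -0.744,"wz": 0.882,"claw": 0}], "grip_force": 20}}

```text
invalid input at $.deltas[0]: expected keys x, y, z, wx, wy, wz, claw
```

```bash
cat >> h.py <<'E'
def go(tipw, p=None):
    """deltas (shares) to bring shut fingertip to winder coords tipw mm, tool x = winder y"""
    from station import sense
    p=sol.x if p is None else p
    s=sense(); r=R.from_rotvec(s['tcp_rot']); t=np.array(s['ee_pos'])
    tgt=tw(p,tipw)+[0,0,.173]
    c,si=np.cos(p[2]),np.sin(p[2])
    Rt=R.from_matrix(np.array([[-si,c,0],[c,si,0],[0,0,-1]]).T)
    print('t',s['t'],'shift',(r.inv().apply(tgt-t)/.25).round(3),'turn',np.degrees((r.inv()*Rt).as_rotvec()/30).round(3))
def where(p=None):
    from station import sense
    p=sol.x if p is None else p
    s=sense(); r=R.from_rotvec(s['tcp_rot']); t=np.array(s['ee_pos'])+r.apply([0,0,.173])
    d=t-[p[0],p[1],0]; c,si=np.cos(p[2]),np.sin(p[2])
    print('t',round(s['t'],2),'tip_w',(1e3*np.array([c*d[0]+si*d[1],-si*d[0]+c*d[1],d[2]])).round(2),'F',np.round(s['force'],2),'w',s['width'])
E
python3 -c "
from h import *
where();go((-32,-8,230))"
```

```text
t 1.0 tip_w [-168.22  562.25  231.72] F [ 0.02 -0.25 -0.24] w 0.0853550222722205
t 1.0 shift [-1.808 -1.494  0.007] turn [0.    0.    1.766]
```

Call:
{"op": "arm_command", "data": {"deltas": [{"x": -0.1,"y": -0.08,"z": 0,"wx": 0,"wy": 0,"wz": 0.1,"claw": 0},{"x": -0.22,"y": -0.18,"z": 0,"wx": 0,"wy": 0,"wz": 0.22,"claw": 0},{"x": -0.34,"y": -0.28,"z": 0,"wx": 0,"wy": 0,"wz": 0.33,"claw": 0},{"x": -0.46,"y": -0.38,"z": 0,"wx": 0,"wy": 0,"wz": 0.45,"claw": 0},{"x": -0.58,"y": -0.48,"z": 0,"wx": 0,"wy": 0,"wz": 0.57,"claw": 0},{"x": -0.7,"y": -0.58,"z": 0,"wx": 0,"wy": 0,"wz": 0.69,"claw": 0},{"x": -0.82,"y": -0.67,"z": 0,"wx": 0,"wy": 0,"wz": 0.8,"claw": 0},{"x": -0.906,"y": -0.744,"z": 0,"wx": 0,"wy": 0,"wz": 0.882,"claw": 0},{"x": -0.906,"y": -0.744,"z": 0,"wx": 0,"wy": 0,"wz": 0.882,"claw": 0}], "grip_force": 20}}

```text
t: 1.75
ee_pos: [0.3531, 0.3435, 0.4051]
tcp_rot: [1.197, 2.902, -0.001]
force: [1.0, -0.1, -0.3]
width: 0.0004
grip_force: 0.0
```

```bash
python3 -c "
from h import *
where();go((-32,-8,230))"
```

```text
t 1.75 tip_w [-97.61 270.67 232.14] F [ 0.99 -0.07 -0.32] w 0.00038978483162363276
t 1.75 shift [-1.119 -0.251  0.011] turn [0.001 0.004 0.863]
```

Call:
{"op": "arm_command", "data": {"deltas": [{"x": -0.14,"y": -0.03,"z": 0,"wx": 0,"wy": 0,"wz": 0.12,"claw": 0},{"x": -0.28,"y": -0.06,"z": 0,"wx": 0,"wy": 0,"wz": 0.24,"claw": 0},{"x": -0.42,"y": -0.09,"z": 0,"wx": 0,"wy": 0,"wz": 0.36,"claw": 0},{"x": -0.56,"y": -0.12,"z": 0,"wx": 0,"wy": 0,"wz": 0.48,"claw": 0},{"x": -0.7,"y": -0.16,"z": 0,"wx": 0,"wy": 0,"wz": 0.6,"claw": 0},{"x": -0.82,"y": -0.2,"z": 0,"wx": 0,"wy": 0,"wz": 0.72,"claw": 0},{"x": -0.92,"y": -0.23,"z": 0,"wx": 0,"wy": 0,"wz": 0.82,"claw": 0},{"x": -1.0,"y": -0.251,"z": 0.01,"wx": 0,"wy": 0.004,"wz": 0.863,"claw": 0},{"x": -1.0,"y": -0.251,"z": 0.01,"wx": 0,"wy": 0.004,"wz": 0.863,"claw": 0},{"x": -1.0,"y": -0.251,"z": 0.01,"wx": 0,"wy": 0.004,"wz": 0.863,"claw": 0}]}}

```text
t: 2.58
ee_pos: [0.4853, 0.1289, 0.4022]
tcp_rot: [-1.806, -2.569, -0.001]
force: [-1.1, 0.4, 0.0]
width: 0.0001
grip_force: 0.0
```

```bash
python3 - <<'E'
from h import *
where();go((-32,-8,230))
from station import *
import cv2
f=grab_frame("wrist"); cv2.imwrite("pics/w1.png",cv2.cvtColor(f["pixels"],cv2.COLOR_RGB2BGR))
for c in ("wrist","side"):
    if c=="side": grab_frame(c)
    for n in L:
        nm=dict(w='winder',a='wheel_axis',g='crank_grip',p='pawl_pivot',k='pawl_knob')[n]
        r=spot_point(c,nm)[:2]; print(c,nm,tw(sol.x,L[n]).round(4),[(round(q["score"],2),[round(v,4) for v in q["location"]]) for q in r])
E
```

```text
t 2.58 tip_w [-43.78  25.17 229.22] F [-1.14  0.37  0.04] w 0.00013903074785357898
t 2.5833 shift [-0.132  0.046 -0.003] turn [-0.001 -0.004  0.018]
wrist winder [0.5348 0.1199 0.    ] [(0.82, [0.5352, 0.1165, 0.0031])]
wrist wheel_axis [0.5348 0.1199 0.095 ] [(0.67, [0.5352, 0.1186, 0.0971])]
wrist crank_grip [0.4868 0.0904 0.138 ] [(0.71, [0.4897, 0.0938, 0.1439]), (0.19, [0.612, -0.0178, -0.003])]
wrist pawl_pivot [0.5073 0.1654 0.143 ] [(0.67, [0.508, 0.1702, 0.1446]), (0.54, [0.4868, 0.0914, 0.1427])]
wrist pawl_knob [0.4995 0.133  0.187 ] []
side winder [0.5348 0.1199 0.    ] []
side wheel_axis [0.5348 0.1199 0.095 ] [(0.55, [0.5356, 0.1204, 0.0956])]
side crank_grip [0.4868 0.0904 0.138 ] [(0.6, [0.3808, 0.1674, -0.0027])]
side pawl_pivot [0.5073 0.1654 0.143 ] [(0.91, [0.5045, 0.1634, 0.1444])]
side pawl_knob [0.4995 0.133  0.187 ] [(0.65, [0.5006, 0.1317, 0.1848])]
```

View pics/w1.png

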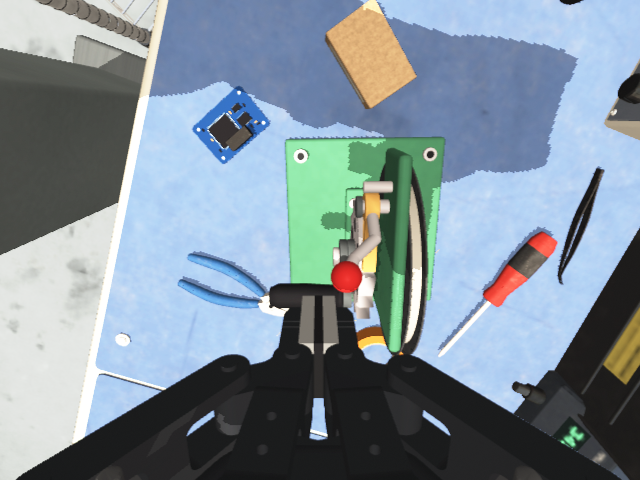

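The wrist picture shows the knob at (346,277), the shut tips at (319,295) and the grip at (310,296), all matching the fit. Next I step right of the knob, go down and push it slowly left.

Call:
{"op": "arm_command", "data": {"deltas": [{"x": -0.07,"y": 0.046,"z": 0,"wx": 0,"wy": -0.004,"wz": 0.018,"claw": 0},{"x": -0.142,"y": 0.046,"z": 0,"wx": 0,"wy": -0.004,"wz": 0.018,"claw": 0},{"x": -0.142,"y": 0.046,"z": 0,"wx": 0,"wy": -0.004,"wz": 0.018,"claw": 0},{"x": -0.142,"y": 0.046,"z": 0.06,"wx": 0,"wy": -0.004,"wz": 0.018,"claw": 0},{"x": -0.142,"y": 0.046,"z": 0.12,"wx": 0,"wy": -0.004,"wz": 0.018,"claw": 0},{"x": -0.142,"y": 0.046,"z": 0.18,"wx": 0,"wy": -0.004,"wz": 0.018,"claw": 0},{"x": -0.142,"y": 0.046,"z": 0.196,"wx": 0,"wy": -0.004,"wz": 0.018,"claw": 0},{"x": -0.142,"y": 0.046,"z": 0.196,"wx": 0,"wy": -0.004,"wz": 0.018,"claw": 0},{"x": -0.142,"y": 0.046,"z": 0.196,"wx": 0,"wy": -0.004,"wz": 0.018,"claw": 0}]}}

```text
t: 3.93
ee_pos: [0.5079, 0.1005, 0.3535]
tcp_rot: [-1.816, -2.563, 0.001]
force: [-0.1, -0.6, 0.0]
width: -0.0
grip_force: 0.0
```

```bash
python3 - <<'E'
from h import *
where()
from station import *
import cv2
f=grab_frame("side"); im=cv2.cvtColor(f["pixels"],cv2.COLOR_RGB2BGR)
cv2.imwrite("pics/s2.png",cv2.resize(im[130:310,240:440],None,fx=3,fy=3,interpolation=cv2.INTER_CUBIC))
E
```

```text
t 3.93 tip_w [-31.86  -9.47 180.52] F [-0.08 -0.59  0.01] w -4.3805401271314514e-05
```

View pics/s2.png

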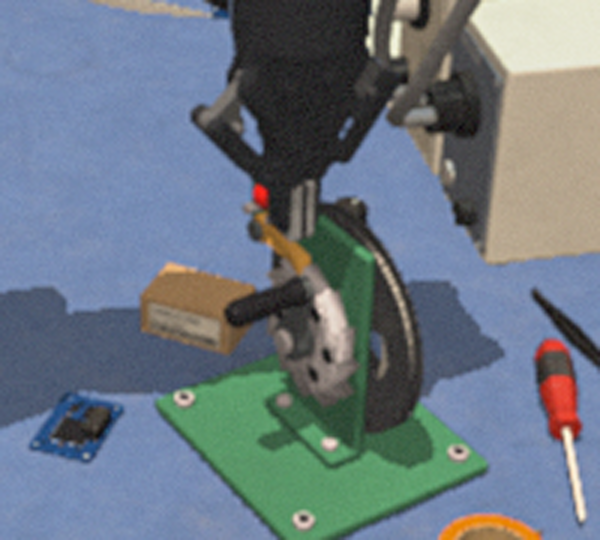

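The crop shows the tips just right of the red knob at (261,195). The grip is at (265,300). Now pushing left.

Call:
{"op": "arm_command", "data": {"deltas": [{"x": 0.03,"y": 0,"z": 0,"wx": 0,"wy": 0,"wz": 0,"claw": 0},{"x": 0.05,"y": 0,"z": 0,"wx": 0,"wy": 0,"wz": 0,"claw": 0},{"x": 0.07,"y": 0,"z": 0,"wx": 0,"wy": 0,"wz": 0,"claw": 0},{"x": 0.09,"y": 0,"z": 0,"wx": 0,"wy": 0,"wz": 0,"claw": 0},{"x": 0.11,"y": 0,"z": 0,"wx": 0,"wy": 0,"wz": 0,"claw": 0},{"x": 0.13,"y": 0,"z": 0,"wx": 0,"wy": 0,"wz": 0,"claw": 0},{"x": 0.15,"y": 0,"z": 0,"wx": 0,"wy": 0,"wz": 0,"claw": 0},{"x": 0.17,"y": 0,"z": 0,"wx": 0,"wy": 0,"wz": 0,"claw": 0},{"x": 0.19,"y": 0,"z": 0,"wx": 0,"wy": 0,"wz": 0,"claw": 0},{"x": 0.21,"y": 0,"z": 0,"wx": 0,"wy": 0,"wz": 0,"claw": 0},{"x": 0.23,"y": 0,"z": 0,"wx": 0,"wy": 0,"wz": 0,"claw": 0},{"x": 0.25,"y": 0,"z": 0,"wx": 0,"wy": 0,"wz": 0,"claw": 0}]}}

```text
t: 4.98
ee_pos: [0.4869, 0.1598, 0.3531]
tcp_rot: [-1.816, -2.563, 0.001]
force: [0.9, 0.5, 0.3]
width: -0.0001
grip_force: 0.0
```

```bash
cat >> h.py <<'E'
def knob(c="side"):
    from station import grab_frame
    import cv2
    f=grab_frame(c); im=f["pixels"]; h=cv2.cvtColor(im,cv2.COLOR_RGB2HSV).astype(int)
    m=((h[...,0]<6)|(h[...,0]>174))&(h[...,1]>170)&(h[...,2]>90)
    n,lab,st,ce=cv2.connectedComponentsWithStats(m.astype(np.uint8))
    print('red',[(st[i,4],ce[i].round(1)) for i in range(1,n) if st[i,4]>15])
    Rc=R.from_rotvec(f["orientation"])
    for y,z in((24,187),(52,195),(80,187)):
        v=Rc.inv().apply(tw(sol.x,(-29,y,z))-f["eye"]); print(y,(f["cx"]+f["fx"]*v[0]/-v[2]).round(1),(f["cy"]+f["fy"]*v[1]/v[2]).round(1),end=' ; ')
    return f
E
python3 - <<'E'
from h import *
where(); knob("side"); knob("top")
E
```

```text
t 4.98 tip_w [-32.14  53.45 180.08] F [0.85 0.5  0.27] w -0.0001054302508851423
red [(np.int32(23), array([423. , 245.5])), (np.int32(181), array([426.4, 263.9])), (np.int32(34), array([512.9, 317.4]))]
24 328.0 194.2 ; 52 319.9 183.3 ; 80 311.9 180.4 ; red [(np.int32(16), array([392.2, 117.2])), (np.int32(67), array([285.7, 152. ])), (np.int32(156), array([309.8, 158. ]))]
24 295.7 239.5 ; 52 280.8 244.0 ; 80 266.6 249.4 ;
```

Call:
{"op": "arm_command", "data": {"deltas": [{"x": 0.008,"y": 0,"z": 0,"wx": 0,"wy": 0,"wz": 0,"claw": 0},{"x": 0.008,"y": 0,"z": 0,"wx": 0,"wy": 0,"wz": 0,"claw": 0},{"x": -0.05,"y": 0,"z": 0,"wx": 0,"wy": 0,"wz": 0,"claw": 0},{"x": -0.15,"y": 0,"z": -0.05,"wx": 0,"wy": 0,"wz": 0,"claw": 0},{"x": -0.28,"y": 0,"z": -0.05,"wx": 0,"wy": 0,"wz": 0,"claw": 0},{"x": -0.4,"y": -0.06,"z": -0.05,"wx": 0,"wy": 0,"wz": 0,"claw": 0},{"x": -0.42,"y": -0.1,"z": -0.05,"wx": 0,"wy": 0,"wz": 0,"claw": 0},{"x": -0.42,"y": -0.1,"z": -0.05,"wx": 0,"wy": 0,"wz": 0,"claw": 0},{"x": -0.42,"y": -0.1,"z": -0.05,"wx": 0,"wy": 0,"wz": 0,"claw": 0}]}}

```text
t: 5.83
ee_pos: [0.4981, 0.0514, 0.3658]
tcp_rot: [-1.818, -2.561, 0.0]
force: [1.2, -0.1, -0.4]
width: -0.0001
grip_force: 0.0
```

```bash
python3 - <<'E'
from h import *
import cv2
where(); f=knob("side"); knob("top")
im=cv2.cvtColor(f["pixels"],cv2.COLOR_RGB2BGR);cv2.imwrite("pics/s3_full.png",im)
cv2.imwrite("pics/s3.png",cv2.resize(im[130:310,240:440],None,fx=3,fy=3,interpolation=cv2.INTER_CUBIC))
E
```

```text
t 5.83 tip_w [-57.27 -52.48 192.75] F [ 1.17 -0.1  -0.41] w -5.0529114881663844e-05
red [(np.int32(23), array([423.2, 245.5])), (np.int32(180), array([426.4, 264. ])), (np.int32(30), array([513. , 317.3]))]
24 328.0 194.2 ; 52 319.9 183.3 ; 80 311.9 180.4 ; red [(np.int32(17), array([392.5, 117.3])), (np.int32(68), array([285.7, 152.1])), (np.int32(78), array([305.4, 156.4])), (np.int32(55), array([266.5, 248.7]))]
24 295.7 239.5 ; 52 280.8 244.0 ; 80 266.6 249.4 ;
```

View pics/s3.png

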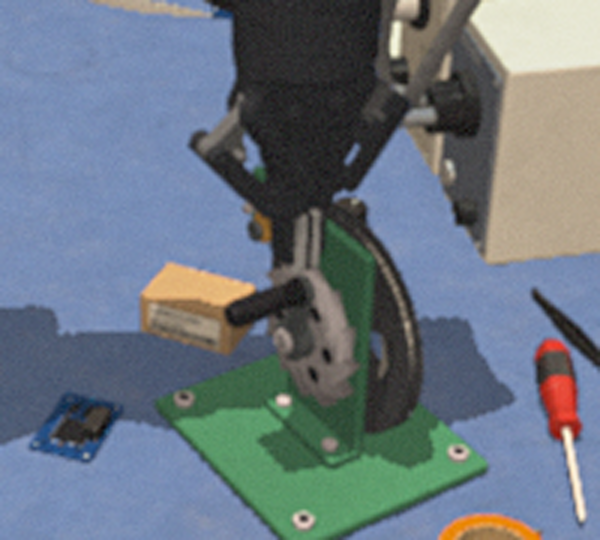

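Top view: the red knob is now at (266.5,248.7), which is the predicted thrown-back spot. The side crop shows the pawl swung up and the crank unmoved (grip end at (238,312)). Now I go down beside the crank and push it short of the target.

Call:
{"op": "arm_command", "data": {"deltas": [{"x": 0,"y": -0.01,"z": 0.06,"wx": 0,"wy": 0,"wz": 0.0,"claw": 0},{"x": 0,"y": -0.01,"z": 0.14,"wx": 0,"wy": 0,"wz": 0.0,"claw": 0},{"x": 0,"y": -0.01,"z": 0.22,"wx": 0,"wy": 0,"wz": 0.0,"claw": 0},{"x": 0,"y": -0.01,"z": 0.26,"wx": 0,"wy": 0,"wz": 0.0,"claw": 0},{"x": 0,"y": -0.01,"z": 0.26,"wx": 0,"wy": 0,"wz": 0.0,"claw": 0},{"x": 0.04,"y": -0.01,"z": 0.26,"wx": 0,"wy": 0,"wz": 0.0,"claw": 0},{"x": 0.06,"y": -0.01,"z": 0.26,"wx": 0,"wy": 0,"wz": 0.0,"claw": 0},{"x": 0.06,"y": -0.01,"z": 0.26,"wx": 0,"wy": 0,"wz": 0.0,"claw": 0}]}}

```text
t: 6.6
ee_pos: [0.491, 0.0672, 0.3015]
tcp_rot: [-1.813, -2.565, -0.002]
force: [0.2, -0.6, 1.0]
width: -0.0002
grip_force: 0.0
```

```bash
cat >> h.py <<'E'
def proj(f,P):
    v=R.from_rotvec(f["orientation"]).inv().apply(tw(sol.x,P)-f["eye"])
    return np.array([f["cx"]+f["fx"]*v[0]/-v[2], f["cy"]+f["fy"]*v[1]/v[2]]).round(1)
def gr(t,x=-78): 
    a=t-np.arctan2(12,43); return (x,45*np.sin(a),95+45*np.cos(a))
E
python3 - <<'E'
from h import *
import cv2
from station import *
where()
for c in("side","top"):
  f=grab_frame(c); cv2.imwrite(f"pics/{c}4.png",cv2.cvtColor(f["pixels"],cv2.COLOR_RGB2BGR))
  print(c,proj(f,gr(0)),proj(f,gr(.524)),proj(f,gr(0,-28)))
a=cv2.imread("pics/side4.png")[190:270,290:380];b=cv2.imread("pics/top4.png")[200:280,270:350]
cv2.imwrite("pics/c4.png",np.hstack([cv2.resize(a,(450,400)),cv2.resize(b,(350,350))[:,:] if 0 else cv2.resize(b,(350,400))]))
E
```

```text
t 6.6 tip_w [-58.54 -35.16 128.52] F [ 0.16 -0.57  0.96] w -0.00018703585496756094
side [314.6 234.9] [307.9 228.2] [338.7 226.6]
top [322.9 260.2] [311.4 264.1] [314.5 235.7]
```

View pics/c4.png

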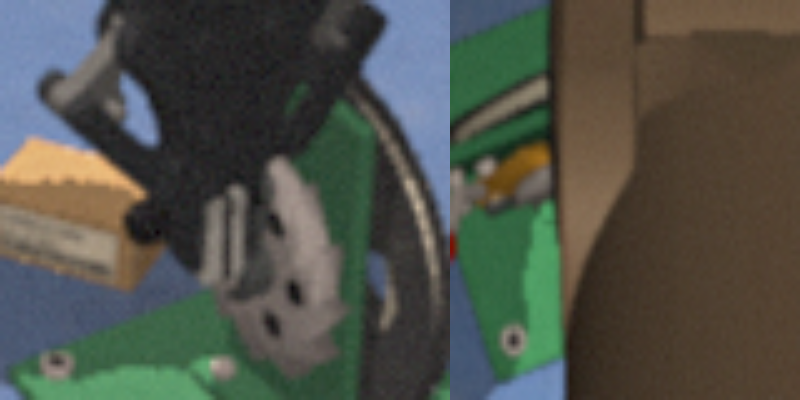

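The crop shows the fingers right of the grip, its end at about (145,222), and the teeth clear of occlusion. After one notch the teeth must match their original image, which gives a precise check. I push slowly to just short.

Call:
{"op": "arm_command", "data": {"deltas": [{"x": 0.01,"y": 0,"z": 0,"wx": 0,"wy": 0,"wz": 0,"claw": 0},{"x": 0.02,"y": 0,"z": 0,"wx": 0,"wy": 0,"wz": 0,"claw": 0},{"x": 0.03,"y": 0,"z": 0,"wx": 0,"wy": 0,"wz": 0,"claw": 0},{"x": 0.04,"y": 0,"z": 0,"wx": 0,"wy": 0,"wz": 0,"claw": 0},{"x": 0.05,"y": 0,"z": 0,"wx": 0,"wy": 0,"wz": 0,"claw": 0},{"x": 0.06,"y": 0,"z": 0,"wx": 0,"wy": 0,"wz": 0,"claw": 0},{"x": 0.07,"y": 0,"z": 0,"wx": 0,"wy": 0,"wz": 0,"claw": 0},{"x": 0.08,"y": 0,"z": 0,"wx": 0,"wy": 0,"wz": 0,"claw": 0},{"x": 0.08,"y": 0,"z": 0,"wx": 0,"wy": 0,"wz": 0,"claw": 0}]}}

```text
t: 7.45
ee_pos: [0.4841, 0.0848, 0.3006]
tcp_rot: [-1.815, -2.563, 0.001]
force: [0.4, -1.0, 0.3]
width: 0.0002
grip_force: 0.4
```

```bash
python3 - <<'E'
from h import *
import cv2
from station import *
where()
f=grab_frame("side"); cv2.imwrite("pics/side5.png",cv2.cvtColor(f["pixels"],cv2.COLOR_RGB2BGR))
a=cv2.imread("pics/side4.png")[190:270,300:380];b=cv2.imread("pics/side5.png")[190:270,300:380]
cv2.imwrite("pics/c5.png",np.hstack([cv2.resize(a,(400,400)),cv2.resize(b,(400,400))]))
print([proj(f,(-22,48*np.sin(q),95+48*np.cos(q))) for q in (-.5,-1,-1.5,-2,-2.5)],proj(f,(-22,0,95)),proj(f,(0,0,95)))
E
```

```text
t 7.45 tip_w [-59.54 -16.35 127.55] F [ 0.39 -0.97  0.3 ] w 0.00022589492617552457
[array([344.8, 229.3]), array([349.9, 241.6]), array([351.6, 253.9]), array([349.7, 262.8]), array([344.8, 266.3])] [337.1 241.7] [347.  238.2]
```

View pics/c5.png

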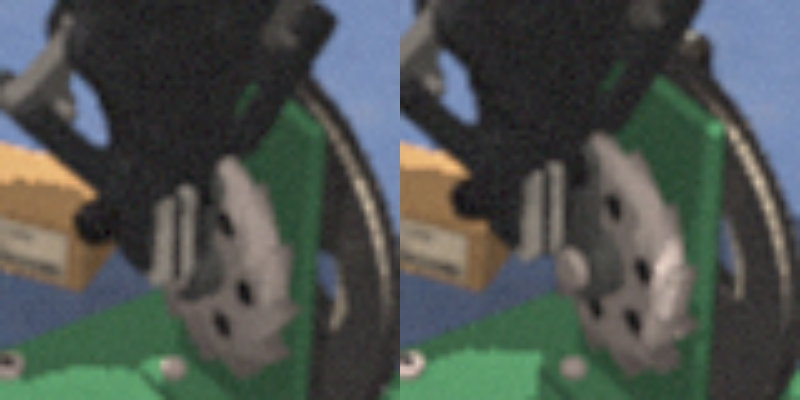

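Rotated partway (holes moved from (222,225) to (612,207) in the paired view), with about 1 N of force. I'll measure the angle by polar unwrapping against the first image.

```bash
cat >> h.py <<'E'
def ang(name,cal,X=-20,q0=-2.5,q1=-.9,ref="pics/side0.png"):
    """wheel angle of picture against ref, by matching the unwrapped wheel face"""
    import cv2
    st=.005; q=np.arange(-3.2,.6,st); r=np.arange(22,51,.7)
    Q,Rr=np.meshgrid(q,r,indexing='ij')
    U=np.array([[proj_f(cal,(X,b*np.sin(a),95+b*np.cos(a))) for b in r] for a in q]).astype(np.float32)
    un=lambda n: cv2.GaussianBlur(cv2.remap(cv2.cvtColor(cv2.imread(n),cv2.COLOR_BGR2GRAY).astype(np.float32),U[...,0],U[...,1],cv2.INTER_CUBIC),(0,0),1)
    A,B=un(ref),un(name); out=[]
    i0,i1=np.searchsorted(q,[q0,q1]); b=B[i0:i1]   # window fixed in new picture
    for t in np.arange(-.1,.7,st):
        k=int(round(t/st))
        if i0-k<0: break
        a=A[i0-k:i1-k]; out.append((np.corrcoef(a.ravel(),b.ravel())[0,1],t))
    out=np.array(out); loc=[i for i in range(1,len(out)-1) if out[i,0]>out[i-1,0] and out[i,0]>=out[i+1,0]]
    print(name,'X',X,[tuple(out[i].round(3)) for i in sorted(loc,key=lambda i:-out[i,0])[:3]])
def proj_f(f,P):
    v=R.from_rotvec(f["orientation"]).inv().apply(tw(sol.x,P)-f["eye"])
    return f["cx"]+f["fx"]*v[0]/-v[2], f["cy"]+f["fy"]*v[1]/v[2]
E
python3 - <<'E'
from h import *
from station import *
f=grab_frame("side"); import pickle; pickle.dump({k:f[k] for k in f if k!="pixels"},open("cal.pkl","wb"))
for X in(-22,-18,-14):
    for n in("side4","side5"): ang(f"pics/{n}.png",f,X,-2.5,-1.2)
E
```

```text
pics/side4.png X -22 [(np.float64(0.943), np.float64(-0.005))]
pics/side5.png X -22 [(np.float64(0.582), np.float64(0.19))]
pics/side4.png X -18 [(np.float64(0.95), np.float64(0.0))]
pics/side5.png X -18 [(np.float64(0.733), np.float64(0.26))]
pics/side4.png X -14 [(np.float64(0.935), np.float64(0.0))]
pics/side5.png X -14 [(np.float64(0.846), np.float64(0.325))]
```

```bash
python3 - <<'E'
from h import *
import pickle; f=pickle.load(open("cal.pkl","rb"))
for X in(-12,-10,-8,-6,-4): ang("pics/side5.png",f,X,-2.5,-1.2)
E
```

```text
pics/side5.png X -12 [(np.float64(0.829), np.float64(0.355))]
pics/side5.png X -10 [(np.float64(0.76), np.float64(0.345))]
pics/side5.png X -8 []
pics/side5.png X -6 []
pics/side5.png X -4 []
```

The correlation peaks near X=-13 and gives about 0.34 rad, which agrees with the finger position. Another 7 mm, then check again.

Call:
{"op": "arm_command", "data": {"deltas": [{"x": 0.01,"y": 0,"z": 0,"wx": 0,"wy": 0,"wz": 0,"claw": 0},{"x": 0.02,"y": 0,"z": 0,"wx": 0,"wy": 0,"wz": 0,"claw": 0},{"x": 0.027,"y": 0,"z": 0,"wx": 0,"wy": 0,"wz": 0,"claw": 0},{"x": 0.027,"y": 0,"z": 0,"wx": 0,"wy": 0,"wz": 0,"claw": 0},{"x": 0.027,"y": 0,"z": 0,"wx": 0,"wy": 0,"wz": 0,"claw": 0}]}}

```text
t: 7.97
ee_pos: [0.4819, 0.0908, 0.3006]
tcp_rot: [-1.815, -2.563, 0.001]
force: [0.9, -0.6, 0.8]
width: -0.0001
grip_force: 0.1
```

```bash
cat > m.py <<'E'
import sys
from h import *
import cv2
from station import *
where()
n=f"pics/{sys.argv[1]}.png"
f=grab_frame("side"); cv2.imwrite(n,cv2.cvtColor(f["pixels"],cv2.COLOR_RGB2BGR))
for X in(-15,-13,-11): ang(n,f,X,-2.5,-1.2)
E
python3 m.py side6
```

```text
t 7.97 tip_w [-59.61  -9.94 127.57] F [ 0.9  -0.6   0.81] w -0.00013789820552385514
pics/side6.png X -15 [(np.float64(0.812), np.float64(0.45))]
pics/side6.png X -13 [(np.float64(0.832), np.float64(0.51))]
pics/side6.png X -11 [(np.float64(0.728), np.float64(0.58))]
```

```bash
sed -i 's/ref="pics\/side0.png"):/ref="pics\/side0.png",r0=22,ts=-.1,te=.7):/; s/np.arange(22,51,.7)/np.arange(r0,52,.7)/; s/np.arange(-.1,.7,st)/np.arange(ts,te,st)/' h.py
cat >> m.py <<'E'
def teeth(n,f):
  for X in(-16,-12,-8):
    for r0 in (40,43): ang(n,f,X,-2.5,-1.1,r0=r0,ts=-.25,te=.25)
teeth(n,f)
E
python3 m.py side7; python3 - <<'E'
from h import *
import pickle; f=pickle.load(open("cal.pkl","rb"))
for X in(-16,-12,-8): ang("pics/side5.png",f,X,-2.5,-1.1,r0=40,ts=-.3,te=.3)
E
```

```text
t 8.02 tip_w [-59.54 -10.   127.59] F [0.58 0.29 0.16] w 0.00021142730030500827
pics/side7.png X -15 [(np.float64(0.807), np.float64(0.45))]
pics/side7.png X -13 [(np.float64(0.827), np.float64(0.51))]
pics/side7.png X -11 [(np.float64(0.729), np.float64(0.575))]
pics/side7.png X -16 [(np.float64(0.991), np.float64(-0.02))]
pics/side7.png X -16 [(np.float64(0.991), np.float64(-0.015))]
pics/side7.png X -12 [(np.float64(0.988), np.float64(-0.03))]
pics/side7.png X -12 [(np.float64(0.987), np.float64(-0.03))]
pics/side7.png X -8 [(np.float64(0.981), np.float64(-0.035))]
pics/side7.png X -8 [(np.float64(0.973), np.float64(-0.035))]
pics/side5.png X -16 [(np.float64(0.975), np.float64(-0.135)), (np.float64(0.956), np.float64(0.255))]
pics/side5.png X -12 [(np.float64(0.977), np.float64(-0.145)), (np.float64(0.909), np.float64(0.285))]
pics/side5.png X -8 [(np.float64(0.955), np.float64(-0.17)), (np.float64(0.767), np.float64(0.285))]
```

Tooth matching (correlation 0.99) says the wheel is 0.03 rad short of one notch, so I push 2 mm more.

Call:
{"op": "arm_command", "data": {"deltas": [{"x": 0.004,"y": 0,"z": 0,"wx": 0,"wy": 0,"wz": 0,"claw": 0},{"x": 0.008,"y": 0,"z": 0,"wx": 0,"wy": 0,"wz": 0,"claw": 0},{"x": 0.008,"y": 0,"z": 0,"wx": 0,"wy": 0,"wz": 0,"claw": 0},{"x": 0.008,"y": 0,"z": 0,"wx": 0,"wy": 0,"wz": 0,"claw": 0}]}}

```text
t: 8.4
ee_pos: [0.4815, 0.0923, 0.3006]
tcp_rot: [-1.816, -2.563, 0.001]
force: [0.2, -2.2, -1.6]
width: 0.0001
grip_force: 0.9
```

```bash
python3 m.py side8
```

```text
t 8.4 tip_w [-59.52  -8.47 127.6 ] F [ 0.19 -2.16 -1.61] w 0.00010464042783154587
pics/side8.png X -15 [(np.float64(0.79), np.float64(0.485))]
pics/side8.png X -13 [(np.float64(0.81), np.float64(0.535))]
pics/side8.png X -11 [(np.float64(0.708), np.float64(0.58))]
pics/side8.png X -16 [(np.float64(0.997), np.float64(0.0))]
pics/side8.png X -16 [(np.float64(0.998), np.float64(0.0))]
pics/side8.png X -12 [(np.float64(0.997), np.float64(-0.005))]
pics/side8.png X -12 [(np.float64(0.997), np.float64(-0.005))]
pics/side8.png X -8 [(np.float64(0.991), np.float64(-0.005))]
pics/side8.png X -8 [(np.float64(0.98), np.float64(-0.005))]
```

Call:
{"op": "arm_command", "data": {"deltas": [{"x": 0.003,"y": 0,"z": 0,"wx": 0,"wy": 0,"wz": 0,"claw": 0},{"x": 0.003,"y": 0,"z": 0,"wx": 0,"wy": 0,"wz": 0,"claw": 0},{"x": -0.04,"y": 0,"z": 0,"wx": 0,"wy": 0,"wz": 0,"claw": 0},{"x": -0.1,"y": 0,"z": 0,"wx": 0,"wy": 0,"wz": 0,"claw": 0},{"x": -0.12,"y": 0,"z": -0.08,"wx": 0,"wy": 0,"wz": 0,"claw": 0},{"x": -0.12,"y": 0,"z": -0.2,"wx": 0,"wy": 0,"wz": 0,"claw": 0},{"x": -0.12,"y": 0,"z": -0.32,"wx": 0,"wy": 0,"wz": 0,"claw": 0},{"x": -0.12,"y": 0,"z": -0.37,"wx": 0,"wy": 0,"wz": 0,"claw": 0},{"x": -0.12,"y": 0,"z": -0.37,"wx": 0,"wy": 0,"wz": 0,"claw": 0}]}}

```text
t: 9.2
ee_pos: [0.4925, 0.0635, 0.3963]
tcp_rot: [1.815, 2.561, 0.007]
force: [1.4, 0.9, -0.4]
width: 0.0003
grip_force: 0.0
```

```bash
python3 m.py side9; python3 -c "
from h import *
go((-32,110,220))
knob('top')"
```

```text
t 9.2 tip_w [-57.62 -39.28 223.32] F [ 1.36  0.91 -0.41] w 0.0002551904149031548
pics/side9.png X -15 [(np.float64(0.638), np.float64(0.485))]
pics/side9.png X -13 [(np.float64(0.709), np.float64(0.52))]
pics/side9.png X -11 [(np.float64(0.699), np.float64(0.55)), (np.float64(0.55), np.float64(-0.04))]
pics/side9.png X -16 [(np.float64(0.993), np.float64(0.005))]
pics/side9.png X -16 [(np.float64(0.997), np.float64(0.01))]
pics/side9.png X -12 [(np.float64(0.995), np.float64(0.015))]
pics/side9.png X -12 [(np.float64(0.993), np.float64(0.015))]
pics/side9.png X -8 [(np.float64(0.985), np.float64(0.02))]
pics/side9.png X -8 [(np.float64(0.977), np.float64(0.025))]
t 9.25 shift [0.596 0.109 0.007] turn [ 0.005 -0.001  0.003]
red [(np.int32(68), array([285.6, 152. ])), (np.int32(86), array([310.6, 156.3])), (np.int32(54), array([266.5, 248.7]))]
24 295.7 239.5 ; 52 280.8 244.0 ; 80 266.6 249.4 ;
```

The wheel is 0.015 rad past its start-equivalent position, well inside the play, and the knob is still thrown back. Next I go over and down on the left of the knob.

Call:
{"op": "arm_command", "data": {"deltas": [{"x": 0.1,"y": 0.02,"z": 0,"wx": 0,"wy": 0,"wz": 0,"claw": 0},{"x": 0.22,"y": 0.05,"z": 0,"wx": 0,"wy": 0,"wz": 0,"claw": 0},{"x": 0.34,"y": 0.08,"z": 0,"wx": 0,"wy": 0,"wz": 0,"claw": 0},{"x": 0.46,"y": 0.109,"z": 0,"wx": 0,"wy": 0,"wz": 0,"claw": 0},{"x": 0.56,"y": 0.109,"z": 0,"wx": 0,"wy": 0,"wz": 0,"claw": 0},{"x": 0.6,"y": 0.109,"z": 0,"wx": 0,"wy": 0,"wz": 0,"claw": 0},{"x": 0.6,"y": 0.109,"z": 0,"wx": 0,"wy": 0,"wz": 0,"claw": 0},{"x": 0.6,"y": 0.109,"z": 0.06,"wx": 0,"wy": 0,"wz": 0,"claw": 0},{"x": 0.6,"y": 0.109,"z": 0.12,"wx": 0,"wy": 0,"wz": 0,"claw": 0},{"x": 0.6,"y": 0.109,"z": 0.17,"wx": 0,"wy": 0,"wz": 0,"claw": 0},{"x": 0.6,"y": 0.109,"z": 0.17,"wx": 0,"wy": 0,"wz": 0,"claw": 0},{"x": 0.6,"y": 0.109,"z": 0.17,"wx": 0,"wy": 0,"wz": 0,"claw": 0}]}}

```text
t: 10.3
ee_pos: [0.4675, 0.2131, 0.3499]
tcp_rot: [-1.818, -2.561, 0.005]
force: [-0.2, 0.3, 0.3]
width: 0.0001
grip_force: 0.0
```

```bash
python3 -c "
from h import *
where();knob('side')"
```

```text
t 10.3 tip_w [-33.25 109.97 176.91] F [-0.2   0.33  0.32] w 5.540825470675635e-05
red [(np.int32(48), array([311.9, 180.8])), (np.int32(24), array([423.1, 245.5])), (np.int32(182), array([426.5, 264. ])), (np.int32(28), array([513.1, 317.3]))]
24 328.0 194.2 ; 52 319.9 183.3 ; 80 311.9 180.4 ;
```

Call:
{"op": "arm_command", "data": {"deltas": [{"x": -0.02,"y": 0,"z": -0.01,"wx": 0,"wy": 0,"wz": 0,"claw": 0},{"x": -0.04,"y": 0,"z": -0.01,"wx": 0,"wy": 0,"wz": 0,"claw": 0},{"x": -0.06,"y": 0,"z": -0.01,"wx": 0,"wy": 0,"wz": 0,"claw": 0},{"x": -0.08,"y": 0,"z": -0.01,"wx": 0,"wy": 0,"wz": 0,"claw": 0},{"x": -0.1,"y": 0,"z": -0.01,"wx": 0,"wy": 0,"wz": 0,"claw": 0},{"x": -0.12,"y": 0,"z": -0.01,"wx": 0,"wy": 0,"wz": 0,"claw": 0},{"x": -0.14,"y": 0,"z": -0.01,"wx": 0,"wy": 0,"wz": 0,"claw": 0},{"x": -0.16,"y": 0,"z": -0.01,"wx": 0,"wy": 0,"wz": 0,"claw": 0},{"x": -0.18,"y": 0,"z": -0.01,"wx": 0,"wy": 0,"wz": 0,"claw": 0},{"x": -0.2,"y": 0,"z": -0.01,"wx": 0,"wy": 0,"wz": 0,"claw": 0},{"x": -0.22,"y": 0,"z": -0.01,"wx": 0,"wy": 0,"wz": 0,"claw": 0},{"x": -0.22,"y": 0,"z": -0.01,"wx": 0,"wy": 0,"wz": 0,"claw": 0}]}}

```text
t: 11.35
ee_pos: [0.486, 0.1616, 0.3532]
tcp_rot: [1.818, 2.562, -0.001]
force: [0.3, -0.3, -0.3]
width: -0.0002
grip_force: 0.0
```

Call:
{"op": "arm_command", "data": {"deltas": [{"x": 0.04,"y": 0,"z": 0,"wx": 0,"wy": 0,"wz": 0,"claw": 0},{"x": 0.12,"y": 0,"z": 0,"wx": 0,"wy": 0,"wz": 0,"claw": 0},{"x": 0.2,"y": 0,"z": -0.1,"wx": 0,"wy": 0,"wz": 0,"claw": 0},{"x": 0.3,"y": -0.08,"z": -0.2,"wx": 0,"wy": 0,"wz": 0,"claw": 0},{"x": 0.4,"y": -0.16,"z": -0.3,"wx": 0,"wy": 0,"wz": 0,"claw": 0},{"x": 0.5,"y": -0.24,"z": -0.4,"wx": 0,"wy": 0,"wz": 0,"claw": 0},{"x": 0.6,"y": -0.3,"z": -0.4,"wx": 0,"wy": 0,"wz": 0,"claw": 0},{"x": 0.7,"y": -0.3,"z": -0.4,"wx": 0,"wy": 0,"wz": 0,"claw": 0},{"x": 0.7,"y": -0.3,"z": -0.4,"wx": 0,"wy": 0,"wz": 0,"claw": 0},{"x": 0.7,"y": -0.3,"z": -0.4,"wx": 0,"wy": 0,"wz": 0,"claw": 0}]}}

```text
t: 12.18
ee_pos: [0.3555, 0.3049, 0.4532]
tcp_rot: [-1.811, -2.567, 0.0]
force: [-0.0, 0.2, -0.7]
width: -0.0002
grip_force: 0.0
```

```bash
python3 m.py side10; python3 - <<'E'
from h import *
import cv2
f=knob('side');print();f2=knob('top')
for n in("side0","top0","side10"):
    im=cv2.imread(f"pics/{n}.png");h=cv2.cvtColor(im,cv2.COLOR_BGR2HSV).astype(int)
    m=((h[...,0]<6)|(h[...,0]>174))&(h[...,1]>170)&(h[...,2]>90)
    k,l,s,c=cv2.connectedComponentsWithStats(m.astype(np.uint8));print(n,[(s[i,4],c[i].round(1)) for i in range(1,k) if s[i,4]>15])
a,b=[cv2.imread(f"pics/{n}.png")[170:270,290:390] for n in("side0","side10")]
cv2.imwrite("pics/c10.png",cv2.resize(np.hstack([a,b]),(800,400),interpolation=cv2.INTER_CUBIC))
E
```

```text
t 12.18 tip_w [-108.32  233.87  280.21] F [-0.01  0.17 -0.68] w -0.0002024667032382622
pics/side10.png X -15 [(np.float64(0.775), np.float64(0.51))]
pics/side10.png X -13 [(np.float64(0.794), np.float64(0.54)), (np.float64(0.456), np.float64(-0.015))]
pics/side10.png X -11 [(np.float64(0.728), np.float64(0.565)), (np.float64(0.547), np.float64(-0.015))]
pics/side10.png X -16 [(np.float64(0.993), np.float64(0.005))]
pics/side10.png X -16 [(np.float64(0.997), np.float64(0.01))]
pics/side10.png X -12 [(np.float64(0.995), np.float64(0.01))]
pics/side10.png X -12 [(np.float64(0.993), np.float64(0.01))]
pics/side10.png X -8 [(np.float64(0.986), np.float64(0.01))]
pics/side10.png X -8 [(np.float64(0.975), np.float64(0.01))]
red [(np.int32(58), array([328.3, 194.1])), (np.int32(25), array([422.9, 245.7])), (np.int32(181), array([426.4, 264.1])), (np.int32(31), array([513.1, 317. ]))]
24 328.0 194.2 ; 52 319.9 183.3 ; 80 311.9 180.4 ; 
red [(np.int32(69), array([285.6, 152.1])), (np.int32(157), array([309.7, 158. ])), (np.int32(57), array([295.2, 238.7]))]
24 295.7 239.5 ; 52 280.8 244.0 ; 80 266.6 249.4 ; side0 [(np.int32(58), array([328.4, 194.1])), (np.int32(25), array([422.9, 245.7])), (np.int32(179), array([426.5, 264.1])), (np.int32(25), array([513.2, 317.2]))]
top0 [(np.int32(68), array([285.6, 152. ])), (np.int32(158), array([309.6, 157.9])), (np.int32(53), array([295.1, 238.5]))]
side10 [(np.int32(59), array([328.4, 194.1])), (np.int32(24), array([423.1, 245.5])), (np.int32(179), array([426.5, 263.9])), (np.int32(28), array([513.1, 317.4]))]
```

View pics/c10.png

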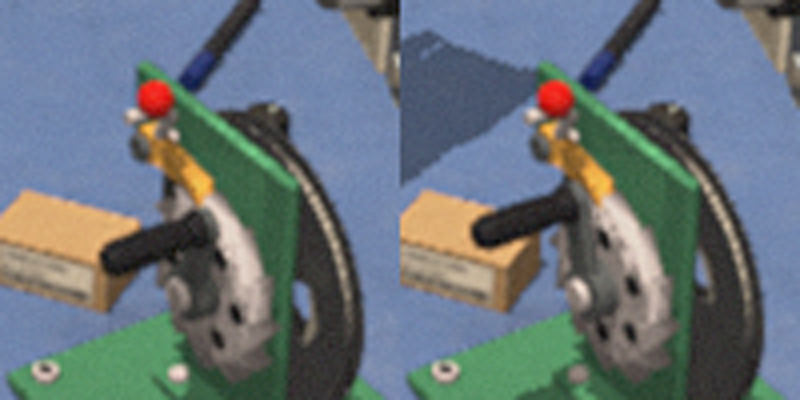

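Before and after: the knob is back at (328.4,194.1), exactly its first position, so the pawl is fully down. The grip has moved one notch left, from (155,240) to (525,217) in the paired view, and the teeth coincide with the first image. I'm handing it in.

```bash
python3 -c "
from station import *
print(job_done())"
```

```text
the job is handed in; nothing more can be done
None
```

The wheel is one notch back and locked: the last camera check showed the teeth within about 0.01 rad of exactly one notch and the pawl lever back at its starting position, and I handed the job in at about 12 s of the 48 s allowed.

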